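# Put the drained chopping boards away in order of size

## Robot

A 6-joint arm with a two-finger parallel gripper is mounted at the origin on a cart in front of the work surface, level with it; the furniture and walls round the work are solid. World frame = base frame: x ahead of the robot, y to its left, z up, the work surface at z = 0. Lengths are in m, angles in degrees, forces in N, time in s.
With the tool pointing down it reaches from about 0.25 to 0.725 m from the base axis. Payload 9.7 kg.
Tool frame: the origin (TCP) lies at the centre of the arm's flange, where the gripper is bolted on; the fingertips stand 173 mm ahead of it and the grasp point (between the pads) lies 155 mm ahead of it; z points along the fingers, y is the line along which they close (so a half turn about z gives the same grasp; the last joint's range is limited). The gripper opens to 85 mm and grips with 20 to 120 N. Pads are 22 mm wide; open, the fingers measure 114 mm over their backs; the gripper's body (76 mm by 85 mm) begins 54 mm behind the grasp point. The pads swing forward as they close: fully open they stand 13 mm farther back than shut.
Start: joints at [-67.781, 4.979, 10.078, 95.1, 0, 90], TCP at [0.208, -0.509, 0.405] pointing down, gripper open.
Joint ranges: [-179.16, 179.16], [-48.56, 103.87], [-65.8, 70.77], [-126.05, 130.52], [-82.76, 87.17], [-180, 180]. Speed limits (degrees/s): [127.2, 127.2, 147.25, 180, 180, 180].

## Interface

Orientations are given as [roll, pitch, yaw] about the fixed x, y, z axes, in that order (R = Rz(yaw) Ry(pitch) Rx(roll)).
In Python, from workcell import monitor, camera, get_calibration, bot gives the robot as it stands.
- The arm moves only by the tool carry_out, never from a script. Its argument "targets" is text: rows parted by semicolons, each of 7 numbers parted by spaces: the shift along the tool's x, y, z in units of 0.04 m (1.0 is 0.04 m), then the turn, a rotation vector about the tool's x, y, z in units of 0.1 rad (1.0 is 0.1 rad), then the opening, from -1 (shut) to 1 (fully open), so that 0 is half open. A call has exactly 8 rows; each row shifts and turns the commanded pose from where the row before left it, along the tool's axes as they then stand; what a row does not reach is not made up. A row lasts 1/12 s, in which the tool goes at most 41.7 mm and 7.16 degrees, less where a joint would pass 70% of its speed; a pose out of reach is approached as far as the arm can. A call with a number of a shift or a turn outside -1 to 1 is refused whole. A call with a gripper value outside its range is refused whole. The fingers move at their own pace and stop on an object; "newtons" is the grip in N (left out, the last holds). Time passes only in rows, so rows that do not move let the fingers close, or fill a call up. It gives the time, the measured TCP pose, the force, the opening and the grip force at its end, in the units of the state.
- monitor.get_obs(): the state, without advancing time (a new reading comes with each control period).
- camera(name): name is "side" or "top"; returns the picture (420x560x3 uint8, red, green, blue); there is no depth.
- get_calibration(name): a dict with "fx", "fy", "cx", "cy" (pixels), "view" (4x4, takes a point from world to camera coordinates). Camera axes: x right, y down, z forward; pixel columns grow to the right and rows downward; lengths in m; the calibration is good to about 2 mm. A picture is of the moment at which its call begins. get_calibration takes no time and is no camera call.
- bot.job_done(): hands the job in; it is judged then, once.
The state is a dict: "time": time; "q": joint angles; "qd": joint speeds; "joint_efforts": joint torques, N m; "ee_pos": TCP position; "tcp_rot": TCP orientation; "wrist_force": force on the tool from outside, world axes, zero at the start; "torque": the same for the moment, N m; "opening": finger opening in m; "grasp_force": force on a finger pad.
Only numpy, scipy, OpenCV 4.12 (cv2) and the standard library are available. Lean on these libraries where they do the work, as an engineer would, in place of code of your own. Each camera call takes 0.05 s, during which the arm holds its last target. There are 200 camera calls.

## Task

The washed chopping boards have drained: put all four away in the wooden board rack in order of size, the largest upright between the widest pair of hoops and so on down to the smallest between the narrowest pair. Stand each board fully down on the base, upright and centred along its length, let go of it, and leave the glass and the salt shaker standing where they are.

Things in the scene. Friction and masses are not known exactly. Their poses are not given: they have to be found in the camera images.
- board_largest: The largest of four loose pale wooden chopping boards: 180 mm long, 128 mm high, 12 mm thick, rounded corners, a small hanging hole in one upper corner. It stands on its long edge. Origin: middle of the lower edge; x along its length, y across its thickness, z up to its upper edge. Lift it straight up by the upper edge. Its place in the rack: y = +75 mm, the widest pair of hoops.
- board_second: The second largest of four loose pale wooden chopping boards: 158 mm long, 118 mm high, 12 mm thick, rounded corners, a small hanging hole in one upper corner. It stands on its long edge. Origin: middle of the lower edge; x along its length, y across its thickness, z up to its upper edge. Lift it straight up by the upper edge. Its place in the rack: y = +25 mm, the second widest pair of hoops.
- board_third: The third largest of four loose pale wooden chopping boards: 136 mm long, 108 mm high, 12 mm thick, rounded corners, a small hanging hole in one upper corner. It stands on its long edge. Origin: middle of the lower edge; x along its length, y across its thickness, z up to its upper edge. Lift it straight up by the upper edge. Its place in the rack: y = -25 mm, the third widest pair of hoops.
- board_smallest: The smallest of four loose pale wooden chopping boards: 114 mm long, 98 mm high, 12 mm thick, rounded corners, a small hanging hole in one upper corner. It stands on its long edge. Origin: middle of the lower edge; x along its length, y across its thickness, z up to its upper edge. Lift it straight up by the upper edge. Its place in the rack: y = -75 mm, the narrowest pair of hoops.
- drainer: Steel wire draining rack on a white drip tray, 146 x 226 mm, fixed. Origin: on the worktop under its middle; y along the row, x along the boards. Four bays at y = -75, -25, 25, 75 mm, each between two 5 mm wire hoops 24 mm apart, tops 70 mm above the worktop, 124 mm wide in x. Boards stand 23 mm above the worktop, one in each bay at the start, in any order.
- rack: Dark wooden base, 120 (x) x 220 (y) mm, top 20 mm above the worktop, fixed, empty. Origin: on the worktop under its middle. Four pairs of 5 mm steel hoops: at y = -75 mm (68 mm wide in x, tops at 60 mm), -25 (82, 65), 25 (96, 70), 75 (110, 75). A pair's wires are 25 mm apart at the base, 30 mm at the top; a board lying along x stands between them on the base.
- tumbler: Clear glass tumbler, 81 mm across and 91 mm high, loose, standing on the worktop to the left of the racks; leave alone. Origin: centre of its underside, z up.
- salt_shaker: Glass salt shaker with grey top, 44 mm across and 90 mm high, loose, standing on the worktop in front of the kettle's handle, between the places of the two racks; leave alone. Origin: centre of its underside, z up.

How it is judged (in metres and radians):
At the end, for the whole second after the job is handed in: Each board rests on the rack's base in its own bay, largest in the widest hoops to smallest in the narrowest: within 12 mm across the row, 20 mm along the board, 8 mm in height, tilted under 0.3 rad, turned under 0.2 rad, released and at rest. Glass and shaker within 30 mm of their starts (x of board_largest in the frame of rack between -0.02 and 0.02 m and y of board_largest in the frame of rack between 0.063 and 0.087 m and z of board_largest in the frame of rack between 0.012 and 0.028 m and angle between each of board_largest, board_second, board_third, board_smallest's own z axis and vertical below 0.3 rad and angle between the x axis of each of board_largest, board_second, board_third, board_smallest and the x axis of rack, either way round below 0.2 rad and linear speed of each of board_largest, board_second, board_third, board_smallest below 0.05 m/s and angular speed of each of board_largest, board_second, board_third, board_smallest below 0.5 rad/s and x of board_second in the frame of rack between -0.02 and 0.02 m and y of board_second in the frame of rack between 0.013 and 0.037 m and z of board_second in the frame of rack between 0.012 and 0.028 m and x of board_third in the frame of rack between -0.02 and 0.02 m and y of board_third in the frame of rack between -0.037 and -0.013 m and z of board_third in the frame of rack between 0.012 and 0.028 m and x of board_smallest in the frame of rack between -0.02 and 0.02 m and y of board_smallest in the frame of rack between -0.087 and -0.063 m and z of board_smallest in the frame of rack between 0.012 and 0.028 m); the robot touches nothing.
It fails at once if the glass or the salt shaker is shifted by more than 30 mm or tipped over (distance of any of tumbler, salt_shaker from where it was at the start of the episode above 0.03 m or angle between any of tumbler, salt_shaker's own z axis and vertical above 0.5 rad).
It also fails if it takes over 115 s, if anything falls off the work surface, if the arm or the gripper's body presses on something with over 40 N, if the wrist force passes 120 N, or if a joint passes its speed limit or range.

## Working session

There is one attempt and no reset: what is moved stays moved. The work goes in short steps, Python scripts to look and compute and a tool call to move; the robot and the scene stay as the last step left them, time stands still between calls to the robot, and variables do not carry over. Pictures are saved under pics/ and viewed, at most 14 in all, crops included, and the job is handed in when it is done.

Besides the shell and the picture viewer there is one more tool, called by a JSON object that holds its "api" and its "payload", one argument or row to a line. carry_out: Moves the arm, as the interface text tells. Shifts and turns lie within -1 to 1; 1 stands for 0.04 m of shift or 0.1 rad of turn. Its arguments: {"type":"object","properties":{"targets":{"type":"string"},"newtons":{"type":"number"}},"required":["targets"]}

```bash
mkdir -p pics; ls; python3 - <<'E'
from workcell import monitor,camera,get_calibration,bot
import cv2,numpy as np
np.set_printoptions(precision=4,suppress=True)
o=monitor.get_obs();print(o)
for n in('side','top'):
    cv2.imwrite(f'pics/{n}0.png',camera(n)[...,::-1]); c=get_calibration(n);print(n,c)
E
```

```text
pics
{'time': 0.0, 'q': array([-67.7796,   5.0129,  10.0354,  95.099 ,   0.0004,  90.0023]), 'qd': array([-0.0083, -0.0218, -0.0939, -0.1056, -0.0372, -0.0593]), 'joint_efforts': array([  0.0019, -52.0386,  46.4803,   0.0162,   0.0002,   0.    ]), 'ee_pos': array([ 0.208 , -0.5092,  0.404 ]), 'tcp_rot': array([-179.9235,   -0.0004,   22.2181]), 'wrist_force': array([-0.6922,  0.0191,  0.2143]), 'torque': array([ 0.014 , -0.0025, -0.0141]), 'grasp_force': 0.0, 'opening': 0.08512814806328996}
side {'fx': 389.444017729571, 'fy': 389.444017729571, 'cx': 276.64264347522584, 'cy': 207.91072642355493, 'view': array([[ 0.7083,  0.7059, -0.0079, -0.3447],
       [ 0.5491, -0.5579, -0.6223, -0.2444],
       [-0.4437,  0.4364, -0.7828,  1.188 ],
       [ 0.    ,  0.    ,  0.    ,  1.    ]])}
top {'fx': 415.3487326749326, 'fy': 415.3487326749326, 'cx': 282.41502666040213, 'cy': 212.70115305268573, 'view': array([[ 0.0264, -0.9994,  0.0211, -0.0167],
       [-0.983 , -0.0297, -0.1812,  0.5266],
       [ 0.1818, -0.0159, -0.9832,  0.9995],
       [ 0.    ,  0.    ,  0.    ,  1.    ]])}
```

View pics/top0.png

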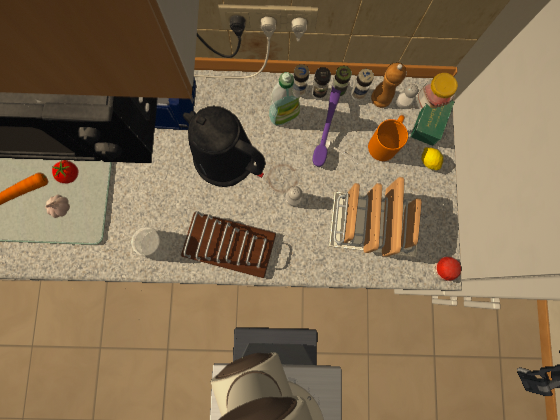

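View pics/side0.png

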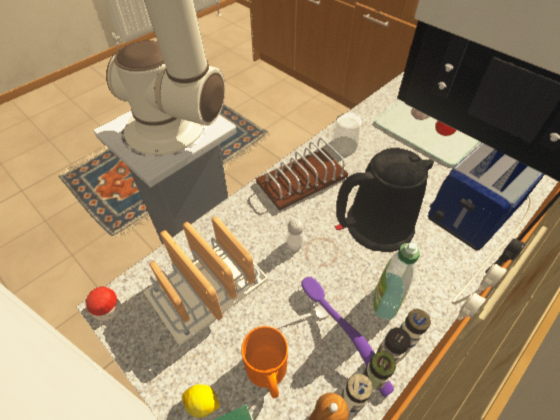

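The top view shows the rack at about (230,243), with the widest hoops still to be determined, the drainer at (375,220) with four boards, the tumbler at (145,243) and the shaker at (294,196). The arm is clear of everything. Next I'll zoom in.

```bash
cat > h.py <<'E'
import cv2,numpy as np
from workcell import monitor,camera,get_calibration,bot
np.set_printoptions(precision=4,suppress=True)
def ray(n,uv):
    c=get_calibration(n);V=np.array(c['view']);R=V[:3,:3];o=-R.T@V[:3,3]
    d=R.T@np.array([(uv[0]-c['cx'])/c['fx'],(uv[1]-c['cy'])/c['fy'],1]);return o,d
def plane(n,uv,z):
    o,d=ray(n,uv);return o+d*(z-o[2])/d[2]
def proj(n,p):
    c=get_calibration(n);V=np.array(c['view']);q=V[:3,:3]@np.array(p)+V[:3,3]
    return np.array([q[0]/q[2]*c['fx']+c['cx'],q[1]/q[2]*c['fy']+c['cy']])
E
python3 - <<'E'
from h import *
a=cv2.imread('pics/top0.png')
A=cv2.resize(a[175:260,325:425],None,fx=6,fy=6,interpolation=cv2.INTER_CUBIC)
B=cv2.resize(a[200:285,175:295],None,fx=6,fy=6,interpolation=cv2.INTER_CUBIC)
cv2.imwrite('pics/dr.png',A);cv2.imwrite('pics/rk.png',B)
hsv=cv2.cvtColor(a,cv2.COLOR_BGR2HSV)
b,g,r=[a[...,i].astype(int) for i in range(3)]
m=((r<110)&(r-b>12)).astype(np.uint8)*255; m[:200]=0;m[285:]=0;m[:,:175]=0;m[:,290:]=0
m=cv2.morphologyEx(m,cv2.MORPH_CLOSE,np.ones((7,7)))
cs=sorted(cv2.findContours(m,0,2)[0],key=cv2.contourArea)
for c in cs[-2:]:
    p=np.array([plane('top',q[0],.02)[:2] for q in c],np.float32)
    print('rack',cv2.minAreaRect(p))
print(plane('top',(145,243),0.045),plane('top',(294,196),.045))
E
```

```text
rack ((0.3460999131202698, 0.23046603798866272), (0.03735743835568428, 0.0), 91.52857971191406)
rack ((0.44540104269981384, 0.12290216982364655), (0.3001013398170471, 0.13417251408100128), 81.13136291503906)
[0.4407 0.3369 0.045 ] [ 0.5716 -0.0302  0.045 ]
```

View pics/dr.png

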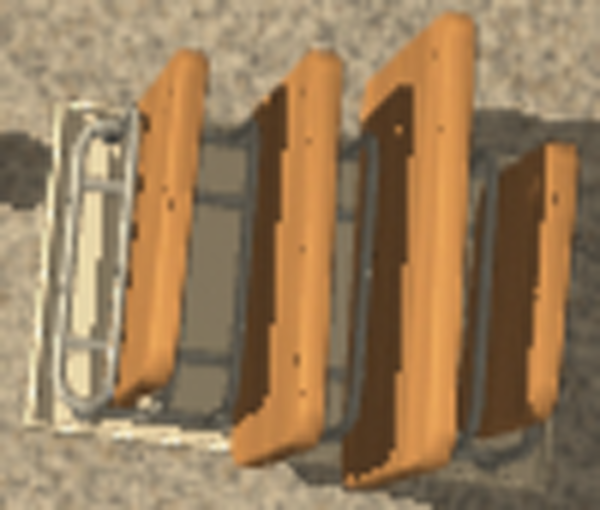

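View pics/rk.png

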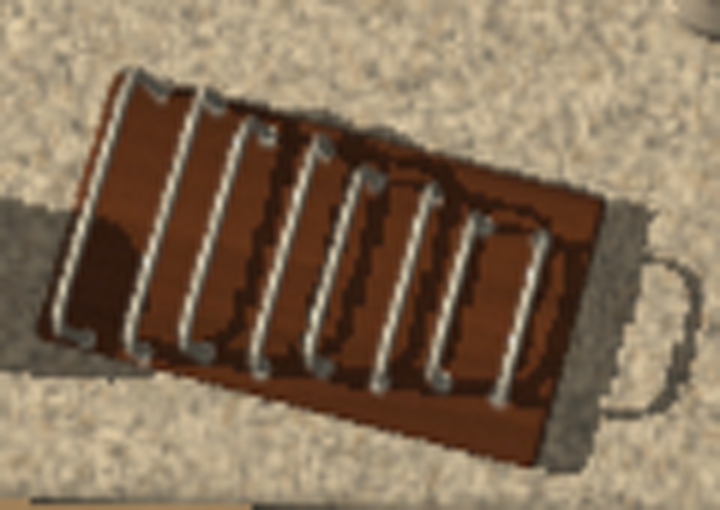

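The drainer crop shows four boards: the longest is third from the left, and the shortest is on the right. The rack crop shows the widest hoops on the left (+y), with the base corners at (125,68), (605,200), (537,468) and (38,335).

```bash
python3 - <<'E'
from h import *
R=[plane('top',(175+u/6,200+v/6),.02) for u,v in [(125,68),(605,200),(537,468),(38,335)]]
R=np.array(R);print('rack ctr',R.mean(0),'sides',[np.linalg.norm(R[i]-R[(i+1)%4]) for i in range(4)])
y=(R[0]+R[3]-R[1]-R[2])/2;print('yaw',np.degrees(np.arctan2(-y[0],y[1])), 'x-yaw',np.degrees(np.arctan2(*( (R[0]-R[3])[[1,0]]))),np.degrees(np.arctan2(*( (R[1]-R[2])[[1,0]]))))
# boards
L={'B1':((190,50),(158,395)),'B2':((322,50),(307,455)),'B3':((457,12),(432,472)),'B4':((563,143),(543,418))}
for k,e in L.items():
  for n,l,h in (('L',.18,.128),('2',.158,.118),('3',.136,.108),('S',.114,.098)):
    p,q=[plane('top',(325+u/6,175+v/6),.023+h) for u,v in e]
    print(k,n,'len',np.linalg.norm(p-q)-l,'ctr',((p+q)/2)[:2],'yaw',np.degrees(np.arctan2((p-q)[1],(p-q)[0])))
# drainer tray corners
a=cv2.imread('pics/side0.png')
cv2.imwrite('pics/sd.png',cv2.resize(a[205:345,140:275],None,fx=4.2,fy=4.2,interpolation=cv2.INTER_CUBIC))
E
```

```text
rack ctr [0.4459 0.1309 0.02  ] sides [np.float64(0.21433286798619083), np.float64(0.11680672749480728), np.float64(0.2178765100295206), np.float64(0.11913910138327065)]
yaw -13.50397155040418 x-yaw -14.181934205726762 -12.45715218728175
B1 L len -0.04554631108494364 ctr [ 0.5151 -0.1633] yaw -5.493163571271395
B1 2 len -0.022096728688757478 ctr [ 0.517  -0.1653] yaw -5.493163571271402
B1 3 len 0.0013528537074285196 ctr [ 0.5189 -0.1672] yaw -5.493163571271402
B1 S len 0.024802436103614614 ctr [ 0.5209 -0.1691] yaw -5.493163571271411
B2 L len -0.02338924217163782 ctr [ 0.5054 -0.2168] yaw -2.968251257870507
B2 2 len 0.0002992217108575834 ctr [ 0.5072 -0.2193] yaw -2.9682512578705054
B2 3 len 0.023987685593353042 ctr [ 0.5091 -0.2218] yaw -2.968251257870512
B2 S len 0.047676149475848625 ctr [ 0.5109 -0.2243] yaw -2.9682512578705067
B3 L len -0.001179403001112217 ctr [ 0.5113 -0.2666] yaw -4.4856341919346825
B3 2 len 0.022748511298426533 ctr [ 0.5132 -0.2696] yaw -4.4856341919346665
B3 3 len 0.04667642559796531 ctr [ 0.5151 -0.2727] yaw -4.485634191934668
B3 S len 0.07060433989750416 ctr [ 0.517  -0.2757] yaw -4.485634191934668
B4 L len -0.07328999556159957 ctr [ 0.4967 -0.3076] yaw -5.9806589605186105
B4 2 len -0.05013952549879172 ctr [ 0.4984 -0.3111] yaw -5.980658960518565
B4 3 len -0.0269890554359839 ctr [ 0.5002 -0.3145] yaw -5.980658960518583
B4 S len -0.0038385853731761344 ctr [ 0.5019 -0.318 ] yaw -5.9806589605186025
```

View pics/sd.png

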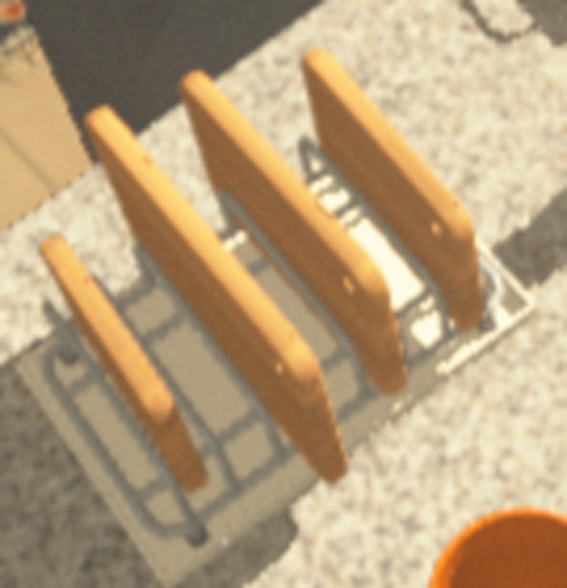

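The side view confirms four upright boards. The measured lengths match to within 4 mm: B1 is the third, B2 the second, B3 the largest and B4 the smallest. I'll start with the largest: turn first, then travel above it.

```bash
cat >> h.py <<'E'
from scipy.spatial.transform import Rotation as Ro
def go(p,yaw):
    """turn left (units of .1 rad about tool xyz), then shift left in tool axes AFTER that turn (units of .04 m)"""
    o=monitor.get_obs();R=Ro.from_euler('xyz',o['tcp_rot'],degrees=True);T=Ro.from_euler('xyz',[180,0,yaw],degrees=True)
    d=np.array(p)-o['ee_pos']
    print('t',round(o['time'],2),'turn',(R.inv()*T).as_rotvec()/.1,'shift',T.inv().apply(d)/.04,'shift(cur axes)',R.inv().apply(d)/.04)
E
python3 -c "
from h import *
go((.511,-.267,.40),-5.5)"
```

```text
t 0.1 turn [-0.0124  0.0029  4.8377] shift [ 6.9602 -6.7522  0.1009] shift(cur axes) [ 9.302  -2.7399  0.1045]
```

{"api": "carry_out", "payload": {
  "targets": "0 0 0 0 0 0.6 -0.15;0 0 0 0 0 0.6 -0.15;0 0 0 0 0 0.6 -0.15;0 0 0 0 0 0.6 -0.15;0 0 0 0 0 0.6 -0.15;0 0 0 0 0 0.6 -0.15;0 0 0 0 0 0.6 -0.15;0 0 0 0 0 0.6 -0.15",
  "newtons": 40
}}

```text
time: 0.77
ee_pos: [0.208, -0.5092, 0.4043]
tcp_rot: [-180.0, 0.0, -5.5]
wrist_force: [0.6, -0.0, 0.6]
opening: 0.0363
grasp_force: 0.0
```

```bash
python3 -c "
from h import *
go((.511,-.267,.40),-5.5)"
```

```text
t 0.77 turn [-0.007   0.0035  0.0087] shift [ 6.9595 -6.7521  0.1065] shift(cur axes) [ 6.9654 -6.746   0.1087]
```

{"api": "carry_out", "payload": {
  "targets": "0.5 -0.5 0 0 0 0 -0.15;0.5 -0.5 0 0 0 0 -0.15;0.5 -0.5 0 0 0 0 -0.15;0.5 -0.5 0 0 0 0 -0.15;0.5 -0.5 0 0 0 0 -0.15;0.5 -0.5 0 0 0 0 -0.15;0.5 -0.5 0 0 0 0 -0.15;0.5 -0.5 0 0 0 0 -0.15"
}}

```text
time: 1.43
ee_pos: [0.3829, -0.3635, 0.4044]
tcp_rot: [-180.0, 0.0, -5.3]
wrist_force: [-0.2, -0.9, -0.2]
opening: 0.0367
grasp_force: 0.0
```

{"api": "carry_out", "payload": {
  "targets": "0.6 -0.5 0 0 0 0 -0.15;0.5 -0.5 0 0 0 0 -0.15;0.5 -0.5 0 0 0 0 -0.15;0.5 -0.5 0 0 0 0 -0.15;0.5 -0.5 0 0 0 0 -0.15;0.36 -0.25 0 0 0 0 -0.15;0 0 0 0 0 0 -0.15;0 0 0 0 0 0 -0.15"
}}

```text
time: 2.1
ee_pos: [0.5106, -0.2654, 0.404]
tcp_rot: [-180.0, 0.1, -5.2]
wrist_force: [-0.1, 0.2, 0.1]
opening: 0.036
grasp_force: 0.0
```

```bash
python3 -c "
from h import *
go((.511,-.267,.291),-5.5)
a=camera('top')[...,::-1];s=camera('side')[...,::-1]
cv2.imwrite('pics/t1.png',np.hstack([cv2.resize(x,None,fx=3,fy=3) for x in (a[150:280,300:430],s[165:295,140:270])]))"
```

```text
t 2.1 turn [-0.0038  0.0133  0.0548] shift [0.0143 0.038  2.824 ] shift(cur axes) [0.0179 0.0391 2.824 ]
```

View pics/t1.png

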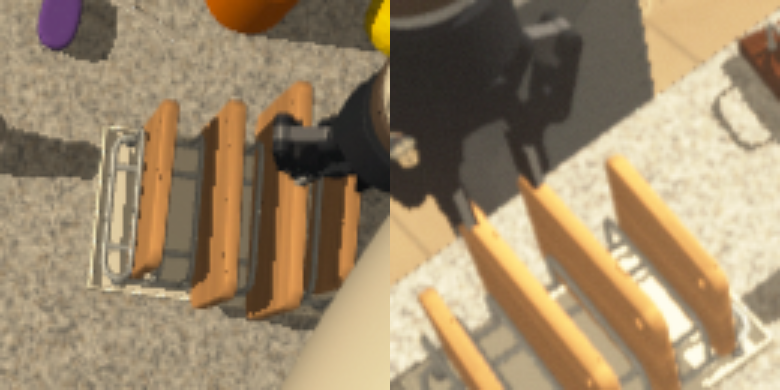

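The gripper is above the largest board, with the fingers at about (290,150) in the composite straddling its line. I'll descend.

{"api": "carry_out", "payload": {
  "targets": "0 0 0.4 0 0 0 -0.15;0 0 0.4 0 0 0 -0.15;0 0 0.4 0 0 0 -0.15;0 0 0.4 0 0 0 -0.15;0 0 0.4 0 0 0 -0.15;0 0 0.4 0 0 0 -0.15;0 0 0.4 0 0 0 -0.15;0 0 0 0 0 0 -0.15"
}}

```text
time: 2.87
ee_pos: [0.5086, -0.2665, 0.2896]
tcp_rot: [-179.9, 0.2, -5.4]
wrist_force: [-0.3, 0.5, -1.3]
opening: 0.0363
grasp_force: 0.0
```

{"api": "carry_out", "payload": {
  "targets": "0 0 0 0 0 0 -1;0 0 0 0 0 0 -1;0 0 0 0 0 0 -1;0 0 0 0 0 0 -1;0 0 0 0 0 0 -1;0 0 0 0 0 0 -1;0 0 0 0 0 0 -1;0 0 0 0 0 0 -1"
}}

```text
time: 3.53
ee_pos: [0.5101, -0.2661, 0.2939]
tcp_rot: [179.9, -0.1, -5.3]
wrist_force: [-2.4, -0.4, 6.3]
opening: 0.0115
grasp_force: 44.6
```

Gripped. I'll lift it straight up, then carry it over.

{"api": "carry_out", "payload": {
  "targets": "0 0 -0.3 0 0 0 -1;0 0 -0.5 0 0 0 -1;0 0 -0.5 0 0 0 -1;0 0 -0.6 0 0 0 -1;0 0 -0.6 0 0 0 -1;0 0 -0.6 0 0 0 -1;0 0 -0.5 0 0 0 -1;0 0 0 0 0 0 -1"
}}

```text
time: 4.2
ee_pos: [0.51, -0.2657, 0.4416]
tcp_rot: [179.9, -0.3, -5.3]
wrist_force: [-0.0, -0.5, -1.9]
opening: 0.0112
grasp_force: 43.5
```

{"api": "carry_out", "payload": {
  "targets": "0 0 0 0 0 0.3 -1;0 0 0 0 0 0.3 -1;0 0 0 0 0 0.3 -1;0 0 0 0 0 0.3 -1;0 0 0 0 0 0.2 -1;0 0 0 0 0 0 -1;0 0 0 0 0 0 -1;0 0 0 0 0 0 -1"
}}

```text
time: 4.87
ee_pos: [0.5101, -0.2659, 0.4365]
tcp_rot: [-180.0, 0.0, -13.3]
wrist_force: [-0.1, 0.3, -1.9]
opening: 0.0116
grasp_force: 43.5
```

```bash
python3 -c "
from h import *
go((.4635,.2038,.435),-13.5)"
```

```text
t 4.87 turn [-0.0012  0.003   0.0418] shift [ -3.8732 -11.1465   0.0372] shift(cur axes) [ -3.8265 -11.1626   0.0397]
```

{"api": "carry_out", "payload": {
  "targets": "-0.1 -0.3 0 0 0 0 -1;-0.2 -0.6 0 0 0 0 -1;-0.25 -0.7 0 0 0 0 -1;-0.25 -0.7 0 0 0 0 -1;-0.25 -0.7 0 0 0 0 -1;-0.25 -0.7 0 0 0 0 -1;-0.25 -0.7 0 0 0 0 -1;-0.25 -0.7 0 0 0 0 -1"
}}

```text
time: 5.53
ee_pos: [0.478, -0.0862, 0.4372]
tcp_rot: [-178.5, 0.0, -10.5]
wrist_force: [-0.2, 0.4, -1.8]
opening: 0.0115
grasp_force: 43.4
```

{"api": "carry_out", "payload": {
  "targets": "-0.25 -0.7 0 0 0 0 -1;-0.25 -0.7 0 0 0 0 -1;-0.25 -0.7 0 0 0 0 -1;-0.25 -0.7 0 0 0 0 -1;-0.25 -0.7 0 0 0 0 -1;-0.25 -0.7 0 0 0 0 -1;-0.25 -0.7 0 0 0 0 -1;-0.25 -0.7 0 0 0 0 -1"
}}

```text
time: 6.2
ee_pos: [0.4123, 0.0022, 0.451]
tcp_rot: [-173.1, 0.1, -1.5]
wrist_force: [0.5, 0.7, -1.5]
opening: 0.0114
grasp_force: 43.4
```

```bash
python3 -c "
from h import *
go((.4635,.2038,.435),-13.5)"
```

```text
t 6.2 turn [-1.2008  0.1365  2.0902] shift [ 0.0686 -5.1997  0.4009] shift(cur axes) [ 1.148  -4.987   1.0072]
```

```bash
python3 -c "
from h import *
o=monitor.get_obs();print(o['q'],o['qd'],o['tcp_rot'])"
```

```text
[ -1.5611 -12.3255  -1.1794 101.2117   6.9114 179.9444] [ 13.3528 -13.06    -7.092    6.0198   8.4092  -0.0185] [-173.0886    0.0589   -1.5059]
```

Joint 6 has reached its 180° limit. A board can go in either way round, so I'll flip the tool by half a turn, fixing the tilt first.

{"api": "carry_out", "payload": {
  "targets": "0 0 0 0 0 -1 -1;0 0 0 -0.4 0 -1 -1;0 0 0 -0.4 0 -1 -1;0 0 0 -0.4 0 -1 -1;0 0 0 0 0 -1 -1;0 0 0 0 0 -1 -1;0 0 0 0 0 -1 -1;0 0 0 0 0 -1 -1"
}}

```text
time: 6.87
ee_pos: [0.4127, 0.0018, 0.451]
tcp_rot: [179.0, -1.3, 44.5]
wrist_force: [0.0, -0.6, -1.4]
opening: 0.0115
grasp_force: 43.4
```

{"api": "carry_out", "payload": {
  "targets": "0 0 0 0 0 -1 -1;0 0 0 0 0 -1 -1;0 0 0 0 0 -1 -1;0 0 0 0 0 -1 -1;0 0 0 0 0 -1 -1;0 0 0 0 0 -1 -1;0 0 0 0 0 -1 -1;0 0 0 0 0 -1 -1"
}}

```text
time: 7.53
ee_pos: [0.4127, 0.0017, 0.451]
tcp_rot: [178.4, -0.2, 90.3]
wrist_force: [0.4, 0.1, -2.1]
opening: 0.0113
grasp_force: 43.4
```

```bash
python3 -c "
from h import *
go((.4635,.2038,.435),166.5)
o=monitor.get_obs();print(o['q'],o['tcp_rot'],o['ee_pos'])"
```

```text
t 7.53 turn [  0.2654   0.1629 -13.2949] shift [-0.0546  5.2081  0.3998] shift(cur axes) [5.0429 1.2849 0.4535]
[  0.1895 -13.2178  -1.8311  99.7425   0.1926  89.8723] [178.3554  -0.1889  90.3227] [0.4127 0.0017 0.451 ]
```

{"api": "carry_out", "payload": {
  "targets": "0 0 0 0.05 0 -1 -1;0 0 0 0.05 0 -1 -1;0 0 0 0.05 0 -1 -1;0 0 0 0.05 0 -1 -1;0 0 0 0 0 -1 -1;0 0 0 0 0 -1 -1;0 0 0 0 0 -1 -1;0 0 0 0 0 -1 -1"
}}

```text
time: 8.2
ee_pos: [0.4127, 0.0017, 0.451]
tcp_rot: [179.7, 0.4, 136.2]
wrist_force: [-0.6, 0.8, -2.0]
opening: 0.0115
grasp_force: 43.4
```

{"api": "carry_out", "payload": {
  "targets": "0 0 0 0 0 -1 -1;0 0 0 0 0 -1 -1;0 0 0 0 0 -1 -1;0 0 0 0 0 -1 -1;0 0 0 0 0 -1 -1;0 0 0 0 0 -0.3 -1;0 0 0 0 0 0 -1;0 0 0 0 0 0 -1"
}}

```text
time: 8.87
ee_pos: [0.4129, 0.0016, 0.4509]
tcp_rot: [179.9, 0.5, 166.1]
wrist_force: [0.7, -0.1, -1.8]
opening: 0.0113
grasp_force: 43.4
```

```bash
python3 -c "
from h import *
go((.4635,.2038,.435),166.5)"
```

```text
t 8.87 turn [ 0.0142  0.0919 -0.0629] shift [-0.0505  5.2108  0.3986] shift(cur axes) [-0.0141  5.2104  0.4063]
```

{"api": "carry_out", "payload": {
  "targets": "0 0.4 0 0 0.09 -0.06 -1;0 0.8 0 0 0 0 -1;0 0.8 0 0 0 0 -1;0 0.8 0 0 0 0 -1;0 0.8 0 0 0 0 -1;0 0.8 0 0 0 0 -1;0 0.6 0 0 0 0 -1;0 0.2 0 0 0 0 -1"
}}

```text
time: 9.53
ee_pos: [0.462, 0.2065, 0.4502]
tcp_rot: [179.9, -0.1, 166.6]
wrist_force: [-0.0, -0.7, -1.7]
opening: 0.0115
grasp_force: 43.4
```

```bash
python3 -c "
from h import *
go((.4635,.2038,.313),166.5)
a=camera('top')[...,::-1];s=camera('side')[...,::-1]
cv2.imwrite('pics/t2.png',np.hstack([cv2.resize(x,None,fx=3,fy=3) for x in (a[160:290,165:295],s[85:215,240:370])]))"
```

```text
t 9.53 turn [ 0.0123 -0.01    0.0167] shift [-0.0522 -0.0567  3.4304] shift(cur axes) [-0.0555 -0.061   3.4302]
```

View pics/t2.png

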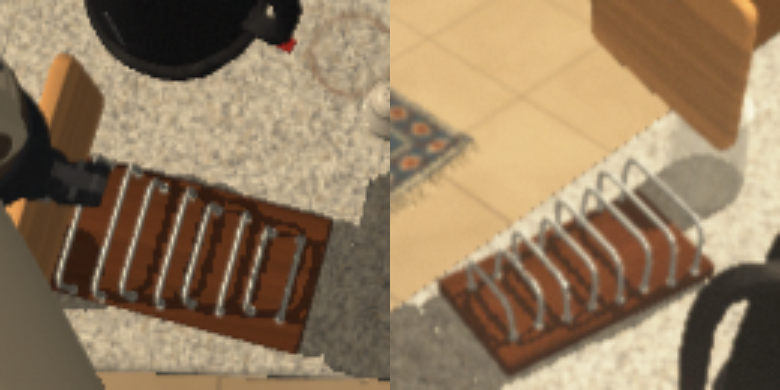

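The held board hangs upright at the left of the rack, directly above the widest hoop pair. I'll cross-check the slot positions using the hoop tops.

```bash
python3 -c "
from h import *
M=[(93,202),(167,221),(216,235),(289,258),(338,268),(406,288),(456,300),(519,319)]
c=np.array([.446,.131]);d=np.array([.233,.972])
P=[]
for i in range(4):
  z=[.075,.07,.065,.06][i]
  p=[plane('top',(175+u/6,200+v/6),z)[:2] for u,v in M[2*i:2*i+2]]
  m=(p[0]+p[1])/2;P.append(m);print(m,'w',np.linalg.norm(p[0]-p[1]),'base est',c+d*(.075-.05*i))
P=np.array(P);print(P.mean(0));k=P[0]-P[3];print(np.degrees(np.arctan2(-k[0],k[1])),np.linalg.norm(k))
a=cv2.imread('pics/t2.png');
"
```

```text
[0.4601 0.2049] w 0.030997462885150418 base est [0.4635 0.2039]
[0.4479 0.1555] w 0.03116480641032621 base est [0.4518 0.1553]
[0.437  0.1071] w 0.02890854387941815 base est [0.4402 0.1067]
[0.4259 0.0599] w 0.026896270565963155 base est [0.4285 0.0581]
[0.4427 0.1319]
-13.250251777024358 0.14891527987313016
```

The hoop tops agree with the base corners to within 3 mm. I'll lower the board.

{"api": "carry_out", "payload": {
  "targets": "0 -0.03 0.5 0 0 0 -1;0 0 0.6 0 0 0 -1;0 0 0.6 0 0 0 -1;0 0 0.5 0 0 0 -1;0 0 0.5 0 0 0 -1;0 0 0.4 0 0 0 -1;0 0 0.4 0 0 0 -1;0 0 0.1 0 0 0 -1"
}}

```text
time: 10.3
ee_pos: [0.4608, 0.2012, 0.3048]
tcp_rot: [-179.9, -0.1, 166.4]
wrist_force: [-0.7, -0.3, -1.9]
opening: 0.0112
grasp_force: 43.4
```

```bash
python3 -c "
from h import *
go((.4619,.2045,.290),166.6)
o=monitor.get_obs();print(o['ee_pos'],o['wrist_force'],o['torque'])"
```

```text
t 10.3 turn [-0.0098 -0.0227 -0.0299] shift [-0.0067  0.0877  0.3688] shift(cur axes) [-0.0073  0.0881  0.3687]
[0.4608 0.2012 0.3048] [-0.7208 -0.3404 -1.9212] [0.026  0.0316 0.0367]
```

{"api": "carry_out", "payload": {
  "targets": "0 0.05 0.08 0 0 0 -1;0 0 0.08 0 0 0 -1;0 0 0.06 0 0 0 -1;0 0 0.05 0 0 0 -1;0 0 0.05 0 0 0 -1;0 0 0.03 0 0 0 -1;0 0 0 0 0 0 -1;0 0 0 0 0 0 -1"
}}

```text
time: 10.97
ee_pos: [0.462, 0.2045, 0.2931]
tcp_rot: [179.9, 0.0, 166.5]
wrist_force: [-0.6, 0.4, -2.2]
opening: 0.0112
grasp_force: 43.4
```

{"api": "carry_out", "payload": {
  "targets": "0 0 0.04 0 0 0 -1;0 0 0.04 0 0 0 -1;0 0 0.03 0 0 0 -1;0 0 0 0 0 0 -1;0 0 0 0 0 0 -1;0 0 0 0 0 0 -1;0 0 0 0 0 0 -1;0 0 0 0 0 0 -1"
}}

```text
time: 11.63
ee_pos: [0.462, 0.2046, 0.291]
tcp_rot: [179.8, 0.1, 166.5]
wrist_force: [-3.7, -0.7, 15.2]
opening: 0.0111
grasp_force: 46.1
```

Contact: the force turned upward by about 17 N. I'll release it with a small opening and retreat upward.

{"api": "carry_out", "payload": {
  "targets": "0 0 0 0 0 0 -0.3;0 0 0 0 0 0 -0.3;0 0 0 0 0 0 -0.3;0 0 0 0 0 0 -0.3;0 0 0 0 0 0 -0.3;0 0 -0.3 0 0 0 -0.3;0 0 -0.4 0 0 0 -0.3;0 0 -0.5 0 0 0 -0.3"
}}

```text
time: 12.3
ee_pos: [0.4617, 0.2043, 0.3369]
tcp_rot: [-180.0, -0.1, 166.5]
wrist_force: [-0.1, -0.3, -0.1]
opening: 0.0298
grasp_force: 0.0
```

{"api": "carry_out", "payload": {
  "targets": "0 0 -0.5 0 0 0 -0.15;0 0 -0.5 0 0 0 -0.15;0 0 -0.5 0 0 0 -0.15;0 0 0 0 0 -0.3 -0.15;0 0 0 0 0 -0.3 -0.15;0 0 0 0 0 -0.3 -0.15;0 0 0 0 0 -0.3 -0.15;0 0 0 0 0 -0.2 -0.15"
}}

```text
time: 12.97
ee_pos: [0.4619, 0.2043, 0.3974]
tcp_rot: [179.9, 0.0, 174.6]
wrist_force: [0.0, -0.3, -0.3]
opening: 0.0363
grasp_force: 0.0
```

```bash
python3 -c "
from h import *
go((.507,-.2185,.40),174.5)
a=camera('top')[...,::-1];s=camera('side')[...,::-1]
cv2.imwrite('pics/t3.png',np.hstack([cv2.resize(x,None,fx=3,fy=3) for x in (a[160:290,165:295],s[85:215,240:370])]))"
```

```text
t 12.97 turn [0.0122 0.0076 0.0247] shift [ -2.1354 -10.4142  -0.065 ] shift(cur axes) [ -2.1097 -10.4194  -0.0761]
```

View pics/t3.png

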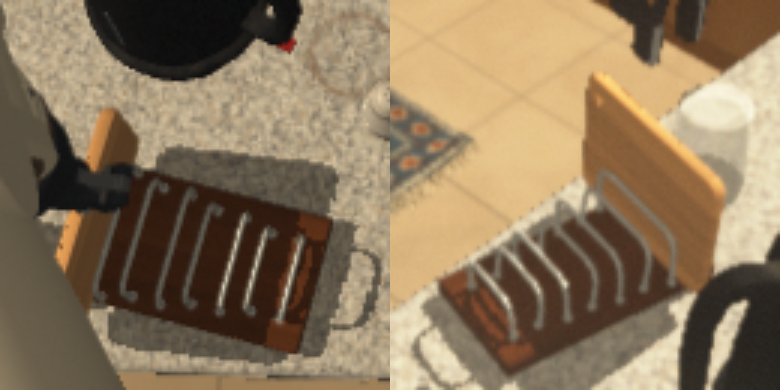

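The largest board stands in the widest hoops, upright. Now the second board.

{"api": "carry_out", "payload": {
  "targets": "-0.07 -0.35 0 0 0 0 -0.15;-0.14 -0.7 0 0 0 0 -0.15;-0.14 -0.7 0 0 0 0 -0.15;-0.14 -0.7 0 0 0 0 -0.15;-0.14 -0.7 0 0 0 0 -0.15;-0.14 -0.7 0 0 0 0 -0.15;-0.14 -0.7 0 0 0 0 -0.15;-0.14 -0.7 0 0 0 0 -0.15"
}}

```text
time: 13.73
ee_pos: [0.4836, -0.01, 0.3968]
tcp_rot: [179.9, 0.0, 174.5]
wrist_force: [0.2, 0.8, 0.2]
opening: 0.0363
grasp_force: 0.0
```

{"api": "carry_out", "payload": {
  "targets": "-0.14 -0.7 0 0 0 0 -0.15;-0.14 -0.7 0 0 0 0 -0.15;-0.14 -0.7 0 0 0 0 -0.15;-0.14 -0.7 0 0 0 0 -0.15;-0.14 -0.7 0 0 0 0 -0.15;-0.14 -0.7 0 0 0 0 -0.15;-0.14 -0.7 0 0 0 0 -0.15;-0.08 -0.27 0 0 0 0 -0.15"
}}

```text
time: 14.4
ee_pos: [0.5063, -0.2214, 0.3961]
tcp_rot: [180.0, 0.0, 174.4]
wrist_force: [0.4, 0.1, -0.4]
opening: 0.0364
grasp_force: 0.0
```

```bash
python3 -c "
from h import *
go((.507,-.219,.281),174.5)"
```

```text
t 14.4 turn [ 0.0037  0.001  -0.0205] shift [-0.0117  0.0607  2.8767] shift(cur axes) [-0.0113  0.0596  2.8767]
```

{"api": "carry_out", "payload": {
  "targets": "0 0.06 0.4 0 0 0 -0.15;0 0 0.4 0 0 0 -0.15;0 0 0.4 0 0 0 -0.15;0 0 0.4 0 0 0 -0.15;0 0 0.4 0 0 0 -0.15;0 0 0.4 0 0 0 -0.15;0 0 0.4 0 0 0 -0.15;0 0 0.08 0 0 0 -0.15"
}}

```text
time: 15.07
ee_pos: [0.5062, -0.2154, 0.2785]
tcp_rot: [179.9, -0.2, 174.5]
wrist_force: [-0.2, 0.4, -1.4]
opening: 0.0364
grasp_force: 0.0
```

{"api": "carry_out", "payload": {
  "targets": "0 0 0 0 0 0 -1;0 0 0 0 0 0 -1;0 0 0 0 0 0 -1;0 0 0 0 0 0 -1;0 0 0 0 0 0 -1;0 0 0 0 0 0 -1;0 0 0 0 0 0 -1;0 0 0 0 0 0 -1"
}}

```text
time: 15.73
ee_pos: [0.5068, -0.2161, 0.2817]
tcp_rot: [180.0, 0.1, 174.5]
wrist_force: [-0.5, 0.1, 3.5]
opening: 0.0113
grasp_force: 44.7
```

{"api": "carry_out", "payload": {
  "targets": "0 0 -0.3 0 0 0 -1;0 0 -0.5 0 0 0 -1;0 0 -0.5 0 0 0 -1;0 0 -0.6 0 0 0 -1;0 0 -0.6 0 0 0 -1;0 0 -0.6 0 0 0 -1;0 0 -0.6 0 0 0 -1;0 0 -0.3 0 0 0 -1"
}}

```text
time: 16.4
ee_pos: [0.5062, -0.2161, 0.4447]
tcp_rot: [-180.0, 0.2, 174.5]
wrist_force: [0.8, 0.1, -1.1]
opening: 0.0115
grasp_force: 44.0
```

```bash
python3 -c "
from h import *
go((.4503,.1558,.435),166.6)"
```

```text
t 16.4 turn [0.0021 0.0318 1.3869] shift [3.5133 8.7199 0.2433] shift(cur axes) [2.2749 9.1219 0.236 ]
```

{"api": "carry_out", "payload": {
  "targets": "0 0 0 0 0 0.35 -1;0 0 0 0 0 0.35 -1;0 0 0 0 0 0.35 -1;0 0 0 0 0 0.34 -1;0.2 0.5 0 0 0 0 -1;0.28 0.7 0 0 0 0 -1;0.28 0.7 0 0 0 0 -1;0.28 0.7 0 0 0 0 -1"
}}

```text
time: 17.07
ee_pos: [0.4897, -0.1045, 0.4415]
tcp_rot: [179.9, -0.0, 166.5]
wrist_force: [0.7, 0.2, -0.4]
opening: 0.0117
grasp_force: 44.0
```

{"api": "carry_out", "payload": {
  "targets": "0.28 0.7 0 0 0 0 -1;0.28 0.7 0 0 0 0 -1;0.28 0.7 0 0 0 0 -1;0.28 0.7 0 0 0 0 -1;0.28 0.7 0 0 0 0 -1;0.28 0.7 0 0 0 0 -1;0.28 0.7 0 0 0 0 -1;0.2 0.5 0 0 0 0 -1"
}}

```text
time: 17.73
ee_pos: [0.4555, 0.1267, 0.442]
tcp_rot: [179.9, 0.0, 166.6]
wrist_force: [0.2, -0.4, -1.8]
opening: 0.0111
grasp_force: 44.0
```

```bash
python3 -c "
from h import *
go((.4503,.1558,.279),166.6)"
```

```text
t 17.73 turn [0.0137 0.0016 0.0063] shift [0.2944 0.6787 4.075 ] shift(cur axes) [0.2946 0.6733 4.0759]
```

{"api": "carry_out", "payload": {
  "targets": "0.15 0.35 0 0 0 0 -1;0.14 0.32 0 0 0 0 -1;0 0 0.4 0 0 0 -1;0 0 0.5 0 0 0 -1;0 0 0.5 0 0 0 -1;0 0 0.3 0 0 0 -1;0 0 0 0 0 0 -1;0 0 0 0 0 0 -1"
}}

```text
time: 18.4
ee_pos: [0.451, 0.1535, 0.3737]
tcp_rot: [180.0, -0.0, 166.6]
wrist_force: [0.2, 0.4, -0.2]
opening: 0.0115
grasp_force: 43.9
```

```bash
python3 -c "
from h import *
go((.4503,.1558,.279),166.6)"
```

```text
t 18.4 turn [ 0.0056 -0.0049 -0.0023] shift [0.0315 0.0517 2.3678] shift(cur axes) [0.0303 0.0504 2.3678]
```

{"api": "carry_out", "payload": {
  "targets": "0.03 0.05 0.2 0 0 0 -1;0 0 0.3 0 0 0 -1;0 0 0.35 0 0 0 -1;0 0 0.35 0 0 0 -1;0 0 0.35 0 0 0 -1;0 0 0.3 0 0 0 -1;0 0 0.2 0 0 0 -1;0 0 0.1 0 0 0 -1"
}}

```text
time: 19.07
ee_pos: [0.4504, 0.1558, 0.286]
tcp_rot: [180.0, -0.1, 166.6]
wrist_force: [-0.7, 0.6, -1.6]
opening: 0.0115
grasp_force: 44.1
```

{"api": "carry_out", "payload": {
  "targets": "0 0 0.05 0 0 0 -1;0 0 0.05 0 0 0 -1;0 0 0.04 0 0 0 -1;0 0 0.03 0 0 0 -1;0 0 0.03 0 0 0 -1;0 0 0 0 0 0 -1;0 0 0 0 0 0 -1;0 0 0 0 0 0 -1"
}}

```text
time: 19.73
ee_pos: [0.4506, 0.1559, 0.2795]
tcp_rot: [179.9, 0.0, 166.6]
wrist_force: [0.8, 0.3, -0.5]
opening: 0.0112
grasp_force: 44.1
```

{"api": "carry_out", "payload": {
  "targets": "0 0 0.03 0 0 0 -1;0 0 0.02 0 0 0 -1;0 0 0.02 0 0 0 -1;0 0 0 0 0 0 -1;0 0 0 0 0 0 -1;0 0 0 0 0 0 -1;0 0 0 0 0 0 -1;0 0 0 0 0 0 -1"
}}

```text
time: 20.4
ee_pos: [0.4506, 0.1559, 0.2787]
tcp_rot: [179.9, 0.1, 166.6]
wrist_force: [-5.4, -0.7, 15.2]
opening: 0.0116
grasp_force: 46.5
```

{"api": "carry_out", "payload": {
  "targets": "0 0 0 0 0 0 -0.3;0 0 0 0 0 0 -0.3;0 0 0 0 0 0 -0.3;0 0 0 0 0 0 -0.3;0 0 0 0 0 0 -0.3;0 0 -0.3 0 0 0 -0.3;0 0 -0.4 0 0 0 -0.3;0 0 -0.5 0 0 0 -0.3"
}}

```text
time: 21.07
ee_pos: [0.4503, 0.1557, 0.3249]
tcp_rot: [180.0, -0.1, 166.6]
wrist_force: [-0.1, 0.6, -0.3]
opening: 0.03
grasp_force: 0.0
```

{"api": "carry_out", "payload": {
  "targets": "0 0 -0.6 0 0 0 -0.15;0 0 -0.6 0 0 0 -0.15;0 0 -0.6 0 0 0 -0.15;0 0 0 0 0 -0.3 -0.15;0 0 0 0 0 -0.3 -0.15;0 0 0 0 0 -0.3 -0.15;0 0 0 0 0 -0.3 -0.15;0 0 0 0 0 -0.2 -0.15"
}}

```text
time: 21.73
ee_pos: [0.4505, 0.1558, 0.3974]
tcp_rot: [179.9, 0.0, 174.7]
wrist_force: [-0.6, 1.0, 0.2]
opening: 0.0365
grasp_force: 0.0
```

```bash
python3 -c "
from h import *
go((.5185,-.1665,.40),174.5)"
```

```text
t 21.73 turn [0.0126 0.0087 0.0348] shift [-2.4644 -7.8562 -0.0655] shift(cur axes) [-2.4371 -7.8647 -0.0732]
```

{"api": "carry_out", "payload": {
  "targets": "-0.12 -0.4 0 0 0 0.03 -0.15;-0.2 -0.65 0 0 0 0 -0.15;-0.2 -0.65 0 0 0 0 -0.15;-0.2 -0.65 0 0 0 0 -0.15;-0.2 -0.65 0 0 0 0 -0.15;-0.2 -0.65 0 0 0 0 -0.15;-0.2 -0.65 0 0 0 0 -0.15;-0.2 -0.65 0 0 0 0 -0.15"
}}

```text
time: 22.4
ee_pos: [0.4919, -0.0486, 0.397]
tcp_rot: [179.9, 0.0, 174.4]
wrist_force: [-0.3, 0.3, -0.3]
opening: 0.0364
grasp_force: 0.0
```

{"api": "carry_out", "payload": {
  "targets": "-0.2 -0.65 0 0 0 0 -0.15;-0.2 -0.65 0 0 0 0 -0.15;-0.2 -0.65 0 0 0 0 -0.15;-0.2 -0.65 0 0 0 0 -0.15;-0.14 -0.3 0 0 0 0 -0.15;0 0 0 0 0 0 -0.15;0 0 0 0 0 0 -0.15;0 0 0 0 0 0 -0.15"
}}

```text
time: 23.07
ee_pos: [0.518, -0.1655, 0.3964]
tcp_rot: [179.9, 0.0, 174.5]
wrist_force: [0.2, -0.1, -0.6]
opening: 0.0362
grasp_force: 0.0
```

```bash
python3 -c "
from h import *
go((.5185,-.1665,.271),174.5)"
```

```text
t 23.07 turn [ 0.0129  0.0009 -0.0071] shift [-0.014  -0.0239  3.1358] shift(cur axes) [-0.0137 -0.0279  3.1357]
```

{"api": "carry_out", "payload": {
  "targets": "0 0 0.4 0 0 0 -0.15;0 0 0.4 0 0 0 -0.15;0 0 0.4 0 0 0 -0.15;0 0 0.4 0 0 0 -0.15;0 0 0.4 0 0 0 -0.15;0 0 0.4 0 0 0 -0.15;0 0 0.4 0 0 0 -0.15;0 0 0.34 0 0 0 -0.15"
}}

```text
time: 23.73
ee_pos: [0.5179, -0.1647, 0.2699]
tcp_rot: [179.9, 0.0, 174.5]
wrist_force: [-0.7, 0.2, -0.1]
opening: 0.0362
grasp_force: 0.0
```

{"api": "carry_out", "payload": {
  "targets": "0 0 0 0 0 0 -1;0 0 0 0 0 0 -1;0 0 0 0 0 0 -1;0 0 0 0 0 0 -1;0 0 0 0 0 0 -1;0 0 0 0 0 0 -1;0 0 0 0 0 0 -1;0 0 0 0 0 0 -1"
}}

```text
time: 24.4
ee_pos: [0.5183, -0.1662, 0.2711]
tcp_rot: [180.0, 0.1, 174.4]
wrist_force: [-0.3, -2.9, -0.1]
opening: 0.0115
grasp_force: 41.0
```

{"api": "carry_out", "payload": {
  "targets": "0 0 -0.3 0 0 0 -1;0 0 -0.5 0 0 0 -1;0 0 -0.5 0 0 0 -1;0 0 -0.6 0 0 0 -1;0 0 -0.6 0 0 0 -1;0 0 -0.6 0 0 0 -1;0 0 -0.6 0 0 0 -1;0 0 -0.3 0 0 0 -1"
}}

```text
time: 25.07
ee_pos: [0.5178, -0.166, 0.4347]
tcp_rot: [179.9, 0.2, 174.4]
wrist_force: [0.8, -0.2, -0.3]
opening: 0.0117
grasp_force: 40.9
```

```bash
python3 -c "
from h import *
go((.4387,.1072,.435),166.6)"
```

```text
t 25.07 turn [0.0144 0.0408 1.3691] shift [ 3.5071  6.1845 -0.0071] shift(cur axes) [ 2.6301  6.6053 -0.0104]
```

{"api": "carry_out", "payload": {
  "targets": "0 0 0 0 0 0.35 -1;0 0 0 0 0 0.35 -1;0 0 0 0 0 0.35 -1;0 0 0 0 0.04 0.33 -1;0.2 0.35 0 0 0 0 -1;0.35 0.62 0 0 0 0 -1;0.35 0.62 0 0 0 0 -1;0.35 0.62 0 0 0 0 -1"
}}

```text
time: 25.73
ee_pos: [0.4892, -0.0672, 0.4315]
tcp_rot: [179.9, -0.2, 166.5]
wrist_force: [1.2, 0.2, -1.4]
opening: 0.0114
grasp_force: 40.9
```

{"api": "carry_out", "payload": {
  "targets": "0.35 0.62 0 0 0 0 -1;0.35 0.62 0 0 0 0 -1;0.35 0.62 0 0 0 0 -1;0.35 0.62 0 0 0 0 -1;0.35 0.62 0 0 0 0 -1;0.35 0.62 0 0 0 0 -1;0.16 0.25 0 0 0 0 -1;0 0 0 0 0 0 -1"
}}

```text
time: 26.4
ee_pos: [0.4378, 0.1091, 0.4323]
tcp_rot: [179.9, -0.2, 166.8]
wrist_force: [0.4, -0.7, -1.6]
opening: 0.0116
grasp_force: 40.8
```

```bash
python3 -c "
from h import *
go((.4387,.1072,.268),166.6)"
```

```text
t 26.4 turn [ 0.0251 -0.0374  0.0264] shift [-0.0335 -0.0421  4.1081] shift(cur axes) [-0.0487 -0.0525  4.1078]
```

{"api": "carry_out", "payload": {
  "targets": "-0.03 -0.04 0.3 0 -0.03 0.02 -1;0 0 0.5 0 0 0 -1;0 0 0.5 0 0 0 -1;0 0 0.5 0 0 0 -1;0 0 0.3 0 0 0 -1;0 0 0 0 0 0 -1;0 0 0 0 0 0 -1;0 0 0 0 0 0 -1"
}}

```text
time: 27.07
ee_pos: [0.44, 0.105, 0.3488]
tcp_rot: [179.9, 0.0, 166.4]
wrist_force: [-0.1, -0.1, -1.1]
opening: 0.0118
grasp_force: 40.8
```

```bash
python3 -c "
from h import *
go((.4387,.1072,.268),166.6)"
```

```text
t 27.07 turn [ 0.0171  0.0043 -0.033 ] shift [0.0444 0.047  2.0191] shift(cur axes) [0.0454 0.0434 2.0192]
```

{"api": "carry_out", "payload": {
  "targets": "0.04 0.04 0.2 0 0 0 -1;0 0 0.3 0 0 0 -1;0 0 0.3 0 0 0 -1;0 0 0.3 0 0 0 -1;0 0 0.3 0 0 0 -1;0 0 0.25 0 0 0 -1;0 0 0.15 0 0 0 -1;0 0 0.05 0 0 0 -1"
}}

```text
time: 27.73
ee_pos: [0.4383, 0.107, 0.2719]
tcp_rot: [180.0, -0.1, 166.4]
wrist_force: [0.8, -0.1, -1.3]
opening: 0.0112
grasp_force: 40.9
```

{"api": "carry_out", "payload": {
  "targets": "0 0 0.05 0 0 0 -1;0 0 0.04 0 0 0 -1;0 0 0.03 0 0 0 -1;0 0 0.03 0 0 0 -1;0 0 0.03 0 0 0 -1;0 0 0 0 0 0 -1;0 0 0 0 0 0 -1;0 0 0 0 0 0 -1"
}}

```text
time: 28.4
ee_pos: [0.4386, 0.1071, 0.2678]
tcp_rot: [179.9, 0.0, 166.4]
wrist_force: [-4.7, -0.5, 9.5]
opening: 0.0116
grasp_force: 42.6
```

Contact again. I'll release it and go to the smallest.

{"api": "carry_out", "payload": {
  "targets": "0 0 0 0 0 0 -0.3;0 0 0 0 0 0 -0.3;0 0 0 0 0 0 -0.3;0 0 0 0 0 0 -0.3;0 0 0 0 0 0 -0.3;0 0 -0.3 0 0 0 -0.3;0 0 -0.4 0 0 0 -0.3;0 0 -0.5 0 0 0 -0.3"
}}

```text
time: 29.07
ee_pos: [0.4384, 0.1069, 0.3147]
tcp_rot: [180.0, -0.1, 166.4]
wrist_force: [-0.5, 0.4, 0.3]
opening: 0.0296
grasp_force: 0.0
```

{"api": "carry_out", "payload": {
  "targets": "0 0 -0.7 0 0 0 -0.15;0 0 -0.7 0 0 0 -0.15;0 0 -0.6 0 0 0 -0.15;0 0 0 0 0 -0.3 -0.15;0 0 0 0 0 -0.3 -0.15;0 0 0 0 0 -0.3 -0.15;0 0 0 0 0 -0.3 -0.15;0 0 0 0 0 -0.2 -0.15"
}}

```text
time: 29.73
ee_pos: [0.4386, 0.1069, 0.3951]
tcp_rot: [179.9, -0.0, 174.5]
wrist_force: [-0.7, -0.6, -0.1]
opening: 0.0359
grasp_force: 0.0
```

```bash
python3 -c "
from h import *
go((.502,-.3175,.38),174.5)
a=camera('top')[...,::-1];s=camera('side')[...,::-1]
cv2.imwrite('pics/t4.png',np.hstack([cv2.resize(x,None,fx=3,fy=3) for x in (a[160:290,165:295],s[85:215,240:370])]))"
```

```text
t 29.73 turn [ 0.0126 -0.001   0.0045] shift [ -2.5941 -10.4097   0.3775] shift(cur axes) [ -2.5895 -10.4113   0.3641]
```

View pics/t4.png

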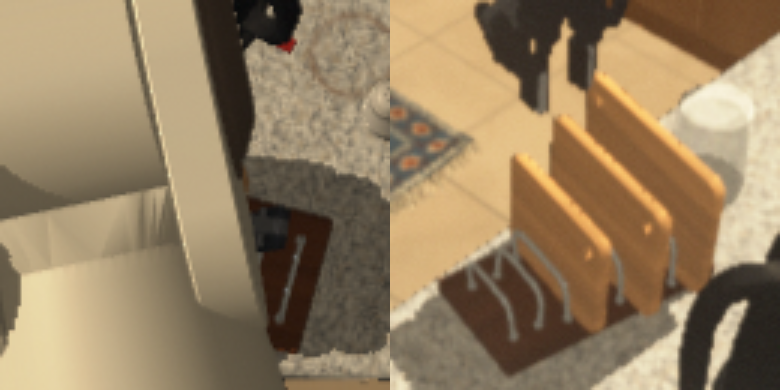

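The side view shows three boards upright in order, with the narrowest hoops free. On to the smallest.

{"api": "carry_out", "payload": {
  "targets": "-0.1 -0.4 0 0 0 0 -0.15;-0.18 -0.7 0 0 0 0 -0.15;-0.18 -0.7 0 0 0 0 -0.15;-0.18 -0.7 0 0 0 0 -0.15;-0.18 -0.7 0 0 0 0 -0.15;-0.18 -0.7 0 0 0 0 -0.15;-0.18 -0.7 0 0 0 0 -0.15;-0.18 -0.7 0 0 0 0 -0.15"
}}

```text
time: 30.5
ee_pos: [0.4722, -0.1108, 0.3943]
tcp_rot: [179.9, -0.0, 174.4]
wrist_force: [0.5, 0.8, 0.1]
opening: 0.0357
grasp_force: 0.0
```

{"api": "carry_out", "payload": {
  "targets": "-0.18 -0.7 0 0 0 0 -0.15;-0.18 -0.7 0 0 0 0 -0.15;-0.18 -0.7 0 0 0 0 -0.15;-0.18 -0.7 0 0 0 0 -0.15;-0.18 -0.7 0 0 0 0 -0.15;-0.18 -0.7 0 0 0 0 -0.15;-0.15 -0.7 0 0 0 0 -0.15;0 -0.21 0 0 0 0 -0.15"
}}

```text
time: 31.17
ee_pos: [0.5016, -0.3207, 0.3929]
tcp_rot: [180.0, -0.1, 174.3]
wrist_force: [1.3, 0.3, 0.1]
opening: 0.0363
grasp_force: 0.0
```

```bash
python3 -c "
from h import *
go((.502,-.318,.261),174.5)"
```

```text
t 31.17 turn [ 0.0067 -0.014  -0.0401] shift [-0.0036  0.0678  3.2979] shift(cur axes) [-0.008   0.0656  3.2979]
```

{"api": "carry_out", "payload": {
  "targets": "0 0.03 0.4 0 0 0 -0.15;0 0 0.45 0 0 0 -0.15;0 0 0.45 0 0 0 -0.15;0 0 0.45 0 0 0 -0.15;0 0 0.45 0 0 0 -0.15;0 0 0.45 0 0 0 -0.15;0 0 0.4 0 0 0 -0.15;0 0 0.25 0 0 0 -0.15"
}}

```text
time: 31.83
ee_pos: [0.5011, -0.3156, 0.26]
tcp_rot: [179.9, -0.1, 174.4]
wrist_force: [0.8, 0.2, 0.0]
opening: 0.0361
grasp_force: 0.0
```

{"api": "carry_out", "payload": {
  "targets": "0 0 0 0 0 0 -1;0 0 0 0 0 0 -1;0 0 0 0 0 0 -1;0 0 0 0 0 0 -1;0 0 0 0 0 0 -1;0 0 0 0 0 0 -1;0 0 0 0 0 0 -1;0 0 0 0 0 0 -1"
}}

```text
time: 32.5
ee_pos: [0.5015, -0.3163, 0.2619]
tcp_rot: [179.9, -0.0, 174.4]
wrist_force: [-1.1, 0.0, 0.3]
opening: 0.0114
grasp_force: 44.2
```

{"api": "carry_out", "payload": {
  "targets": "0 0 -0.3 0 0 0 -1;0 0 -0.5 0 0 0 -1;0 0 -0.5 0 0 0 -1;0 0 -0.6 0 0 0 -1;0 0 -0.6 0 0 0 -1;0 0 -0.6 0 0 0 -1;0 0 -0.6 0 0 0 -1;0 0 -0.3 0 0 0 -1"
}}

```text
time: 33.17
ee_pos: [0.5012, -0.3162, 0.426]
tcp_rot: [-180.0, 0.2, 174.4]
wrist_force: [0.9, 0.5, -0.6]
opening: 0.0113
grasp_force: 44.3
```

```bash
python3 -c "
from h import *
go((.427,.0585,.425),166.6)"
```

```text
t 33.17 turn [-0.0056  0.0299  1.3674] shift [3.9757 8.6816 0.026 ] shift(cur axes) [2.7552 9.1425 0.0109]
```

{"api": "carry_out", "payload": {
  "targets": "0 0 0 0 0 0.35 -1;0 0 0 0 0 0.35 -1;0 0 0 0 0 0.35 -1;0 0 0 0 0.03 0.33 -1;0.18 0.4 0 0 0 0 -1;0.32 0.7 0 0 0 0 -1;0.32 0.7 0 0 0 0 -1;0.32 0.7 0 0 0 0 -1"
}}

```text
time: 33.83
ee_pos: [0.4799, -0.2075, 0.4227]
tcp_rot: [180.0, -0.2, 166.5]
wrist_force: [0.2, -0.3, -0.0]
opening: 0.0114
grasp_force: 44.2
```

{"api": "carry_out", "payload": {
  "targets": "0.32 0.7 0 0 0 0 -1;0.32 0.7 0 0 0 0 -1;0.32 0.7 0 0 0 0 -1;0.32 0.7 0 0 0 0 -1;0.32 0.7 0 0 0 0 -1;0.32 0.7 0 0 0 0 -1;0.32 0.7 0 0 0 0 -1;0.32 0.7 0 0 0 0 -1"
}}

```text
time: 34.5
ee_pos: [0.4322, 0.0345, 0.4238]
tcp_rot: [179.9, -0.1, 166.5]
wrist_force: [0.5, 0.5, -0.4]
opening: 0.011
grasp_force: 44.2
```

```bash
python3 -c "
from h import *
go((.427,.0585,.425),166.6)"
```

```text
t 34.5 turn [ 0.0135 -0.026  -0.0144] shift [ 0.2657  0.5543 -0.0306] shift(cur axes) [ 0.2666  0.554  -0.0291]
```

{"api": "carry_out", "payload": {
  "targets": "0.15 0.3 0 0 0 0 -1;0.11 0.25 0 0 0 0 -1;0 0 0.4 0 0 0 -1;0 0 0.6 0 0 0 -1;0 0 0.6 0 0 0 -1;0 0 0.4 0 0 0 -1;0 0 0 0 0 0 -1;0 0 0 0 0 0 -1"
}}

```text
time: 35.17
ee_pos: [0.4276, 0.0571, 0.3433]
tcp_rot: [180.0, -0.2, 166.5]
wrist_force: [0.7, 0.8, 0.8]
opening: 0.0114
grasp_force: 44.1
```

```bash
python3 -c "
from h import *
go((.427,.0585,.258),166.6)"
```

```text
t 35.17 turn [ 0.0076 -0.0416 -0.0127] shift [0.0227 0.0309 2.1324] shift(cur axes) [0.0139 0.0293 2.1325]
```

{"api": "carry_out", "payload": {
  "targets": "0.02 0.03 0.2 0 0 0 -1;0 0 0.35 0 0 0 -1;0 0 0.35 0 0 0 -1;0 0 0.3 0 0 0 -1;0 0 0.3 0 0 0 -1;0 0 0.25 0 0 0 -1;0 0 0.15 0 0 0 -1;0 0 0.05 0 0 0 -1"
}}

```text
time: 35.83
ee_pos: [0.4269, 0.0586, 0.2636]
tcp_rot: [180.0, -0.3, 166.5]
wrist_force: [-0.3, -0.8, -0.3]
opening: 0.0113
grasp_force: 44.2
```

{"api": "carry_out", "payload": {
  "targets": "0 0 0.05 0 0 0 -1;0 0 0.04 0 0 0 -1;0 0 0.03 0 0 0 -1;0 0 0.03 0 0 0 -1;0 0 0.02 0 0 0 -1;0 0 0 0 0 0 -1;0 0 0 0 0 0 -1;0 0 0 0 0 0 -1"
}}

```text
time: 36.5
ee_pos: [0.4271, 0.0587, 0.2587]
tcp_rot: [179.9, -0.2, 166.5]
wrist_force: [-2.3, 0.1, 5.8]
opening: 0.0115
grasp_force: 45.1
```

Contact. I'll release it, retreat and move clear to check.

{"api": "carry_out", "payload": {
  "targets": "0 0 0 0 0 0 -0.3;0 0 0 0 0 0 -0.3;0 0 0 0 0 0 -0.3;0 0 0 0 0 0 -0.3;0 0 0 0 0 0 -0.3;0 0 -0.3 0 0 0 -0.3;0 0 -0.5 0 0 0 -0.3;0 0 -0.6 0 0 0 -0.3"
}}

```text
time: 37.17
ee_pos: [0.4269, 0.0585, 0.3143]
tcp_rot: [180.0, -0.3, 166.5]
wrist_force: [1.6, -0.3, 0.1]
opening: 0.0296
grasp_force: 0.0
```

{"api": "carry_out", "payload": {
  "targets": "0 0 -0.7 0 0 0 -0.3;0 0 -0.7 0 0 0 -0.3;0 0 -0.7 0 0 0 -0.3;0 -0.6 0 0 0 0 -0.3;0 -0.7 0 0 0 0 -0.3;0 -0.7 0 0 0 0 -0.3;0 -0.7 0 0 0 0 -0.3;0 -0.7 0 0 0 0 -0.3"
}}

```text
time: 37.83
ee_pos: [0.3952, -0.0749, 0.3987]
tcp_rot: [179.9, -0.2, 166.6]
wrist_force: [0.1, -0.8, 0.4]
opening: 0.03
grasp_force: 0.0
```

{"api": "carry_out", "payload": {
  "targets": "0 -0.7 0 0 0 0 -0.3;0 -0.7 0 0 0 0 -0.3;0 -0.7 0 0 0 0 -0.3;0 -0.7 0 0 0 0 -0.3;0 -0.7 0 0 0 0 -0.3;0 -0.5 0 0 0 0 -0.3;0 0 0 0 0 0 -0.3;0 0 0 0 0 0 -0.3"
}}

```text
time: 38.5
ee_pos: [0.3582, -0.2301, 0.3982]
tcp_rot: [179.9, -0.2, 166.4]
wrist_force: [-0.8, 0.8, 0.7]
opening: 0.0297
grasp_force: 0.0
```

```bash
python3 -c "
from h import *
a=camera('top')[...,::-1];s=camera('side')[...,::-1]
cv2.imwrite('pics/top5.png',a)
cv2.imwrite('pics/t5.png',np.hstack([cv2.resize(x,None,fx=2.6,fy=2.6) for x in (a[150:290,140:305],s[105:245,240:375])]))"
```

```text
(no output)
```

View pics/t5.png

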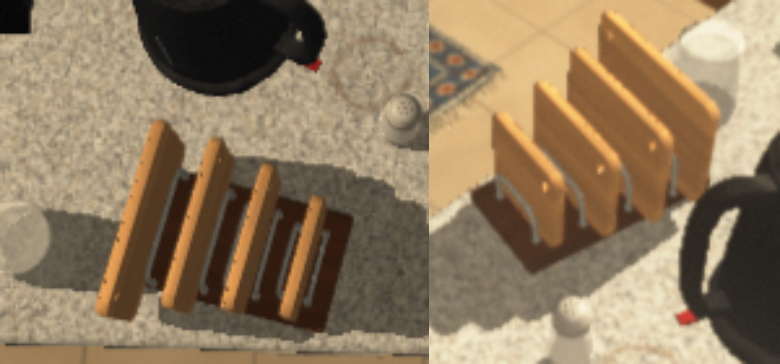

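All four boards stand upright in order, and the glass and shaker haven't moved. A quick numeric check on the top edges:

```bash
python3 -c "
from h import *
c=np.array([.4445,.1315]);t=np.radians(-13.4);R=np.array([[np.cos(t),-np.sin(t)],[np.sin(t),np.cos(t)]])
for n,h,l,e in (('L',.148,.18,((157,122),(105,312))),('2',.138,.158,((213,140),(171,306))),('3',.128,.136,((266,166),(231,308))),('S',.118,.114,((317,197),(288,317)))):
  p,q=[plane('top',(140+u/2.6,150+v/2.6),h)[:2] for u,v in e]
  print(n,R.T@((p+q)/2-c),'len err',np.linalg.norm(p-q)-l,'yaw',np.degrees(np.arctan2((p-q)[1],(p-q)[0]))+13.4)"
```

```text
L [-0.0058  0.0743] len err -0.010048998113884544 yaw 1.9429174632123178
2 [0.0034 0.0238] len err -0.008374869805569451 yaw 2.4715453008489376
3 [ 0.005 -0.026] len err -0.007022701822554628 yaw 2.2629840367775724
S [ 0.0009 -0.0761] len err -0.004368432468293812 yaw 1.9724903509331355
```

All four are well within tolerance, so I'm handing it in.

```bash
python3 -c "
from h import *
print(bot.job_done())"
```

```text
the job is handed in; nothing more can be done
None
```

All four boards are standing upright in the rack in order of size, measured within about 6 mm along and 2 mm across of their places; the glass and salt shaker were not touched, and the job is handed in, though no verdict came back.

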